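# Hold the sprung jaw of the tray clamp open at the set mark

## Robot

A 6-joint arm with a two-finger parallel gripper is mounted at the origin on a cart in front of the work surface, level with it; the furniture and walls round the work are solid. World frame = base frame: x ahead of the robot, y to its left, z up, the work surface at z = 0. Lengths are in m, angles in rad, forces in N, time in s.
With the tool pointing down it reaches from about 0.35 to 0.85 m from the base axis. Payload 8.1 kg.
Tool frame: the origin (TCP) lies at the very end of the fingers, on their centre line; the grasp point (between the pads) lies 19 mm behind it; z points along the fingers, y is the direction in which the jaws open and shut (so a half turn about z gives the same grasp; the last joint's range is limited). The gripper opens to 93 mm and grips with 3 to 60 N. Pads are 15 mm wide; open, the fingers measure 128 mm over their backs; the gripper's body (75 mm by 188 mm) begins 65 mm behind the grasp point.
Start: joints at [1.185, 0.13, 1.488, -0, 1.523, -0.085], TCP at [0.178, 0.573, 0.219] pointing down, gripper open.
Joint ranges: [-2.96, 2.96], [-0.89, 2.26], [0.02, 2.5], [-1.34, 4.48], [0, 2.73], [-2.66, 2.66]. Speed limits (rad/s): [2.39, 2.39, 2.79, 3.14, 3.14, 3.14].

## Interface

Orientations are given as a rotation vector (axis times angle).
In Python, from plant import robot gives the robot as it stands.
- The arm moves only by the tool jog_arm, never from a script. Its argument "commands" is a list of rows, each a list of 3 entries, a list of its own where there are three numbers: the shift along the world's x, y, z scaled (see below), then the turn, a rotation vector about the world's x, y, z scaled (see below), then the closure, from -1 (fully open) to 1 (shut), so that 0 is half open. In form: [[[tx, ty, tz], [ax, ay, az], hand], ...]. A call has 1 to 10 rows; each row is the pose to reach, as a shift and turn from the pose measured when the call began, turning the shorter way round; what a row does not reach only later rows make up. The controller multiplies each number of a shift by 0.6 m and each number of a turn by 2 pi rad. A row lasts 1/8 s, in which the tool goes at most 62.5 mm and 10.7 degrees, less where a joint would pass 70% of its speed; a pose out of reach is approached as far as the arm can. A call with a number of a shift or a turn outside -1 to 1 is refused whole. A call with a gripper value outside its range is refused whole. The fingers move at their own pace and stop on an object; "newtons" is the grip in N (left out, the last holds). Time passes only in rows, so rows that repeat a pose let the fingers close. It gives the time, the measured TCP pose, the force and the opening at its end, in the units of the state.
- robot.read_state(): the state, without advancing time (a new reading comes with each control period).
- robot.read_camera(name): name is "side" or "top" or "wrist"; returns a dict with "pixels" (384x512x3 uint8, red, green, blue), "fovy" (degrees; the focal length in pixels is half the picture's height over the tangent of half this angle, whatever the lens; pixels are square), "cx", "cy" (the principal point, pixels), "distortion" ([k1, k2, p1, p2, k3] as OpenCV has them; the pictures are not rectified), "rvec" (rotation vector, rad) and "tvec" (3), from world to camera coordinates, as OpenCV has them; the wrist camera has in their place "tool_from_camera" (4x4, takes a point from camera to tool coordinates, whose origin is the TCP and whose axes are the flange's). Camera axes: x right, y down, z forward; pixel columns grow to the right and rows downward; lengths in m; the calibration is good to about 2 mm. A picture is of the moment at which its call begins: read the wrist's pose just before it. There is no depth.
- robot.close_job(): hands the job in, once; it reports no verdict.
Trained networks look in the newest picture that a camera, given by its name, has taken for a name from the list of things; names that differ only in an ending like _2 or _b are one class to them, and where a whole thing is asked for, a point or a joint stands for the part that bears it (a point fixed in the world has none). Each returns a list of dicts, best first, with "p" (0 to 1); they miss things now and then, are a little off and sometimes report something else, mostly with a low value. They report only what shows in the picture. A call takes as long as a camera call.
- robot.trace(camera, name): "pixels" (384x512 bool, what is visible of it) and "uv" ([column, row] in pixels, amid what is visible of it).
The state is a dict: "t": time; "q": joint angles; "dq": joint speeds; "joint_torque": joint torques, N m; "tool_pos": TCP position; "orientation": TCP orientation; "force": force on the tool from outside, world axes, zero at the start; "wrist_torque": the same for the moment, N m; "opening": finger opening in m.
Only numpy, scipy, OpenCV 4.12 (cv2) and the standard library are available. Lean on these libraries where they do the work, as an engineer would, in place of code of your own. Each camera call takes 0.05 s, during which the arm holds its last target.

## Task

Pull the tray of the low wooden bench cabinet all the way out to its stop. Then take the upright handle plate of the spring clamp in the tray, pull the jaw towards the tray's front until its small pointer is level with the set mark (the small rider standing on the rule beside it), and keep it there so that I can lay a blank in: finish while still holding the handle, do not let it spring back. Leave the loose things beside the cabinet alone.

Things in the scene. Friction and masses are not known exactly. Their poses are not given: they have to be found in the camera images.
- cabinet: Low wooden bench cabinet with one pull-out tray, fixed, 200 deep x 200 wide x 100 mm high. Origin on the table under the middle of its front edge; +x points from the front into the cabinet, +y to the left seen from the front, z up. The tray comes out along -x; its front board (12 mm thick, 194 mm wide, top at z = 94 mm) stands just before the cabinet.
- tray (a joint): How far the tray is pulled out, m: 0 shut, 0.160 at its stop; it starts 0 to 0.025 out. Slides with about 1.5 N of friction and stays where it is left.
- tray_handle (a point): Middle of the tray's bar handle: a round steel bar, 10 mm thick and 100 mm long along the cabinet's y, level, its axis 38 mm in front of the front board and 65 mm above the table; it is carried on two 8 mm stems 40 mm left and right of the middle; nothing above or below it.
- jaw: Moving jaw of the spring clamp in the tray, with its handle plate. Axes as the cabinet's; origin at table level under the handle plate's middle. Slides along x, up to 42 mm from rest towards -x; a spring pushes it back to +x with 5 N at rest plus 250 N per m of travel. With the tray at its stop the resting handle plate is 75 mm in front of the cabinet. It rides with the tray.
- jaw_grip (a point): Grip point of the jaw's upright steel handle plate, 68 mm above the table: 12 mm thick along x, 44 mm wide along y, top at z = 82 mm, standing on the jaw's carriage (z = 35 mm). Grip from above, one finger before and one behind. Nothing else in the tray is above 57 mm; the front board's inner face is 85 mm before the plate's middle at rest, 43 mm at full travel.
- jaw_pointer (a point): Tip of the small steel pointer that stands out to the left (+y) of the jaw, in line (same x) with the middle of the handle plate.
- mark_point (a point): The set mark: a small brass rider (10 x 13 mm, with a thin upright fin 3 mm thick, top at z = 57 mm) clamped on the rule left of the jaw; this point is the fin's middle at pointer height. It stands 18 to 34 mm before the resting pointer (-x) and moves only with the tray. The jaw is at the mark when pointer and mark have the same x in the cabinet's frame.
- wood_offcut: Loose wooden blank lying left of the cabinet, 21 x 78 x 15 mm; to be left alone. Origin: middle of its underside.
- sanding_block: Loose sanding block left of the cabinet, 46 x 76 x 26 mm; to be left alone. Origin: middle of its underside.
- tape_roll: Loose roll of tape right of the cabinet, 92 mm across, 19 mm high; to be left alone. Origin: middle of its underside.
- thread_spool: Loose spool standing right of the cabinet, 31 mm across, 40 mm high; to be left alone. Origin: middle of its underside.

How it is judged:
By the outcome, as a careful person would: the job done as asked, in the order asked, and still so for the second after the job is handed in, while the arm keeps its last pose, push and grip.
It also fails if it takes over 48 s, if anything falls off the work surface, if the arm or the gripper's body presses on something with over 40 N, if the wrist force passes 120 N, or if a joint passes its speed limit or range.

## Working session

There is one attempt and no reset: what is moved stays moved. The work goes in short steps, Python scripts to look and compute and a tool call to move; the robot and the scene stay as the last step left them, time stands still between calls to the robot, and variables do not carry over. Pictures are saved under pics/ and viewed, and the job is handed in when it is done.

Besides the shell and the picture viewer there is one more tool, called after "Call:" as a command line: name --argument value ..., lists and objects as JSON in quotes. jog_arm: Moves the arm, as the interface text tells. Shifts and turns lie within -1 to 1; 1 stands for 0.6 m of shift or 2 pi rad of turn. Its arguments: {"type":"object","properties":{"commands":{"type":"array"},"newtons":{"type":"number"}},"required":["commands"]}

```bash
mkdir -p pics; ls; cat > h.py <<'E'
import numpy as np,cv2
from plant import robot
def K(c):
    f=c["pixels"].shape[0]/2/np.tan(np.radians(c["fovy"])/2)
    return np.array([[f,0,c["cx"]],[0,f,c["cy"]],[0,0,1]]),np.array(c["distortion"],float)
def ext(c,s=None):
    if "rvec" in c:
        return cv2.Rodrigues(np.array(c["rvec"],float))[0],np.array(c["tvec"],float)
    T=np.eye(4);T[:3,:3]=cv2.Rodrigues(np.array(s["orientation"],float))[0];T[:3,3]=s["tool_pos"]
    M=np.linalg.inv(T@np.array(c["tool_from_camera"]));return M[:3,:3],M[:3,3]
def toz(c,uv,z,s=None):
    k,d=K(c);R,t=ext(c,s)
    p=cv2.undistortPoints(np.array(uv,float).reshape(-1,1,2),k,d).reshape(-1,2)
    r=np.c_[p,np.ones(len(p))]@R; o=-R.T@t
    return o+r*((z-o[2])/r[:,2])[:,None]
def proj(c,X,s=None):
    k,d=K(c);R,t=ext(c,s)
    return cv2.projectPoints(np.array(X,float).reshape(-1,3),cv2.Rodrigues(R)[0],t,k,d)[0].reshape(-1,2)
def save(c,n,box=None,sc=1):
    im=c["pixels"][:,:,::-1]
    if box: im=im[box[1]:box[3],box[0]:box[2]]
    cv2.imwrite("pics/"+n,cv2.resize(im,None,fx=sc,fy=sc,interpolation=cv2.INTER_CUBIC))
E
python3 - <<'E'
from h import *
print({k:np.round(v,3) for k,v in robot.read_state().items()})
for n in ["top","side","wrist"]:
    s=robot.read_state();c=robot.read_camera(n);save(c,n+"0.png")
    for o in ["cabinet","tray_handle","jaw","jaw_grip","jaw_pointer","mark_point"]:
        for r in robot.trace(n,o)[:2]: print(n,o,round(r["p"],2),np.round(r["uv"]),r["pixels"].sum())
E
```

```text
pics
{'t': np.float64(0.0), 'q': array([ 1.185,  0.131,  1.489, -0.   ,  1.523, -0.085]), 'dq': array([ 0.001,  0.001,  0.   , -0.001, -0.   , -0.   ]), 'joint_torque': array([ 1.0000e-03, -5.5983e+01, -4.9177e+01,  7.7000e-02,  3.5000e-02,
       -0.0000e+00]), 'tool_pos': array([0.178, 0.573, 0.218]), 'orientation': array([-4.710e-01, -3.106e+00,  3.000e-03]), 'force': array([-0.877,  0.95 , -0.071]), 'wrist_torque': array([-0.001,  0.049, -0.024]), 'opening': np.float64(0.093)}
top cabinet 0.79 [250. 128.] 12736
top tray_handle 0.98 [237. 186.] 1582
side cabinet 0.63 [305. 193.] 4667
side tray_handle 0.71 [274. 193.] 646
side mark_point 0.33 [288. 255.] 869
```

View pics/top0.png

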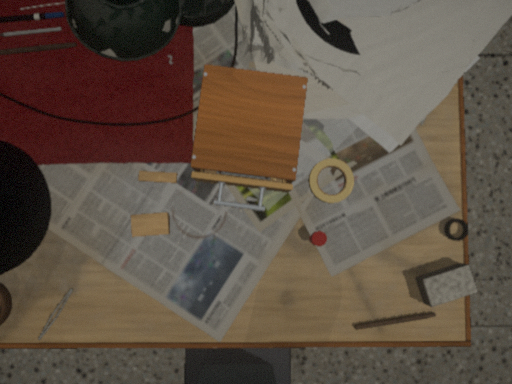

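View pics/side0.png

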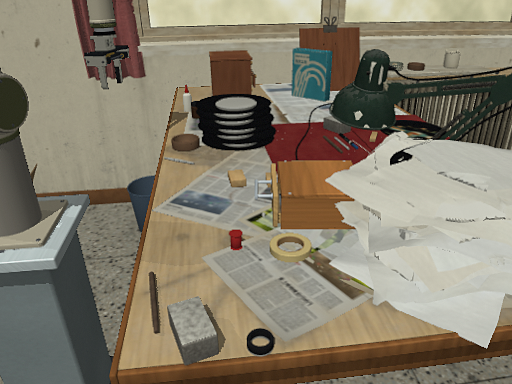

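The top view shows the cabinet at about (250,125) with its front facing the robot. The bar handle is near (240,205), the tape roll at (332,180), the spool at (318,238), and the two blocks on the left. I'll zoom in to measure.

```bash
python3 - <<'E'
from h import *
c=robot.read_camera("top");save(c,"top1.png",(180,55,330,215),5)
m=robot.trace("top","cabinet")[0]["pixels"].astype(np.uint8)
ct=max(cv2.findContours(m,0,2)[0],key=cv2.contourArea)
q=cv2.approxPolyDP(ct,6,True).reshape(-1,2);print(q)
print(toz(c,q,0.1).round(3))
m=robot.trace("top","tray_handle")[0]["pixels"].astype(np.uint8)
ct=max(cv2.findContours(m,0,2)[0],key=cv2.contourArea);print(cv2.boundingRect(ct))
print(proj(c,[0,0,0]))
E
```

```text
[[206  65]
 [191 176]
 [221 185]
 [214 204]
 [263 210]
 [264 190]
 [289 191]
 [307  79]]
[[ 0.885  0.05   0.1  ]
 [ 0.672  0.076  0.1  ]
 [ 0.655  0.02   0.1  ]
 [ 0.62   0.033  0.1  ]
 [ 0.609 -0.059  0.1  ]
 [ 0.646 -0.061  0.1  ]
 [ 0.644 -0.108  0.1  ]
 [ 0.859 -0.143  0.1  ]]Traceback (most recent call last):
  File "<stdin>", line 7, in <module>
IndexError: list index out of range
```

View pics/top1.png

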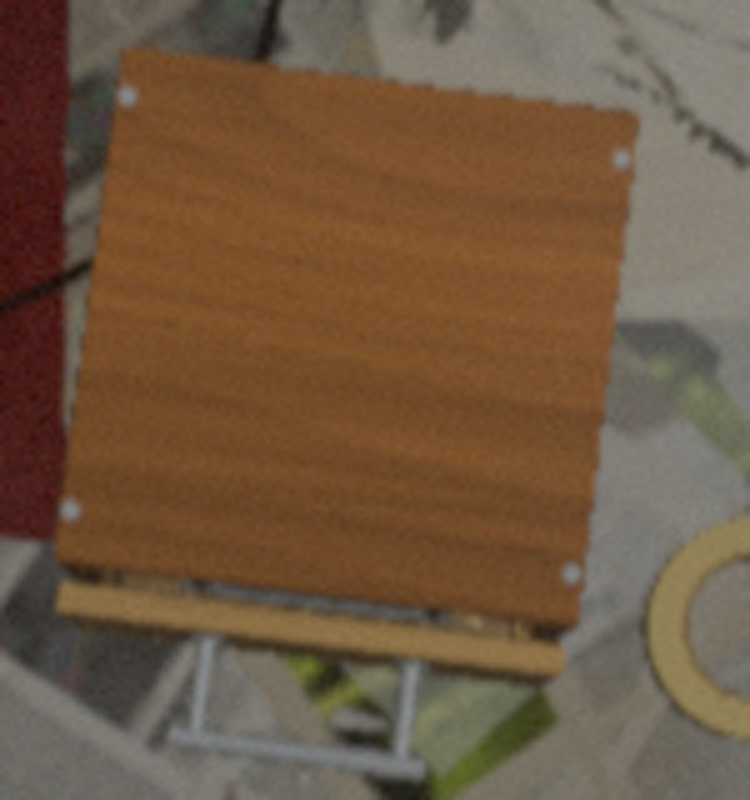

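```bash
python3 - <<'E'
from h import *
c=robot.read_camera("top")
o=np.array([180,55])-0.4
P=toz(c,np.array([[122,48],[637,115],[578,628],[55,560]])/5+o,0.1)[:,:2]
print(P.round(4),[np.linalg.norm(P[i]-P[i-1]).round(4) for i in range(4)])
# fit rect
m=np.array([[.2,.1],[.2,-.1],[0,-.1],[0,.1]])
A=m-m.mean(0);B=P-P.mean(0);U,S,V=np.linalg.svd(A.T@B);R=(V.T@U.T)
t=P.mean(0)-R@m.mean(0);print("origin",t,"yaw",np.arctan2(R[1,0],R[0,0]),"res",(m@R.T+t-P).round(4))
H=toz(c,np.array([[172,738],[425,770]])/5+o,0.065)[:,:2];print(H,np.linalg.norm(H[0]-H[1]))
print("handle in cab",(H-t)@R)
F=toz(c,np.array([[57,597],[563,660]])/5+o,0.094)[:,:2];print("board mid-top in cab",(F-t)@R)
E
```

```text
[[ 0.8866  0.0536]
 [ 0.8614 -0.143 ]
 [ 0.6647 -0.1193]
 [ 0.69    0.0773]] [np.float64(0.1979), np.float64(0.1982), np.float64(0.198), np.float64(0.1982)]
origin [ 0.6764424  -0.02049721] yaw -0.12388451320257292 res [[ 0.0007  0.0004]
 [ 0.0012 -0.0014]
 [-0.0007 -0.0005]
 [-0.0012  0.0015]]
[[ 0.62458575  0.03510059]
 [ 0.61227193 -0.06310309]] 0.09897269058741498
handle in cab [[-0.05832932  0.04876388]
 [-0.05841395 -0.05020877]]
board mid-top in cab [[-0.01183121  0.09681983]
 [-0.01158922 -0.09582171]]
```

Call:
jog_arm --commands '[[[0.734,-0.978,-0.06],[0,0,-0.2217],0.31],[[0.734,-0.978,-0.06],[0,0,-0.2217],0.31],[[0.734,-0.978,-0.06],[0,0,-0.2217],0.31],[[0.734,-0.978,-0.06],[0,0,-0.2217],0.31],[[0.734,-0.978,-0.06],[0,0,-0.2217],0.31],[[0.734,-0.978,-0.06],[0,0,-0.2217],0.31],[[0.734,-0.978,-0.06],[0,0,-0.2217],0.31],[[0.734,-0.978,-0.06],[0,0,-0.2217],0.31],[[0.734,-0.978,-0.06],[0,0,-0.2217],0.31],[[0.734,-0.978,-0.06],[0,0,-0.2217],0.31]]' --newtons 40

```text
t: 2.5
tool_pos: [0.5536, 0.0719, 0.1882]
orientation: [2.354, 2.08, 0.001]
force: [0.8, 0.2, 0.5]
opening: 0.0324
```

Call:
jog_arm --commands '[[[0.108,-0.143,-0.05],[0,0,0],0.31],[[0.108,-0.143,-0.05],[0,0,0],0.31],[[0.108,-0.143,-0.05],[0,0,0],0.31],[[0.108,-0.143,-0.05],[0,0,0],0.31]]'

```text
t: 3.0
tool_pos: [0.6182, -0.0137, 0.158]
orientation: [-2.354, -2.08, -0.001]
force: [0.3, 1.1, 1.1]
opening: 0.0321
```

```bash
python3 - <<'E'
from h import *
s=robot.read_state();c=robot.read_camera("wrist");save(c,"w1.png",None,1.5)
print(s["tool_pos"],s["orientation"])
yaw=-.1239;R=np.array([[np.cos(yaw),-np.sin(yaw)],[np.sin(yaw),np.cos(yaw)]]);t=np.array([.6764,-.0205])
for e in [[-.0584,.05],[-.0584,-.05]]:
    print("expect end",proj(c,[*(R@e+t),.065],s)*1.5)
for r in robot.trace("wrist","tray_handle"): print(r["p"],r["uv"])
E
```

```text
[ 0.6181713  -0.013719    0.15804178] [-2.35422564e+00 -2.07958409e+00 -9.18831508e-04]
expect end [[383.54820134 189.69546391]]
expect end [[383.55739538 372.62812105]]
0.77 [315.3, 151.5]
```

View pics/w1.png

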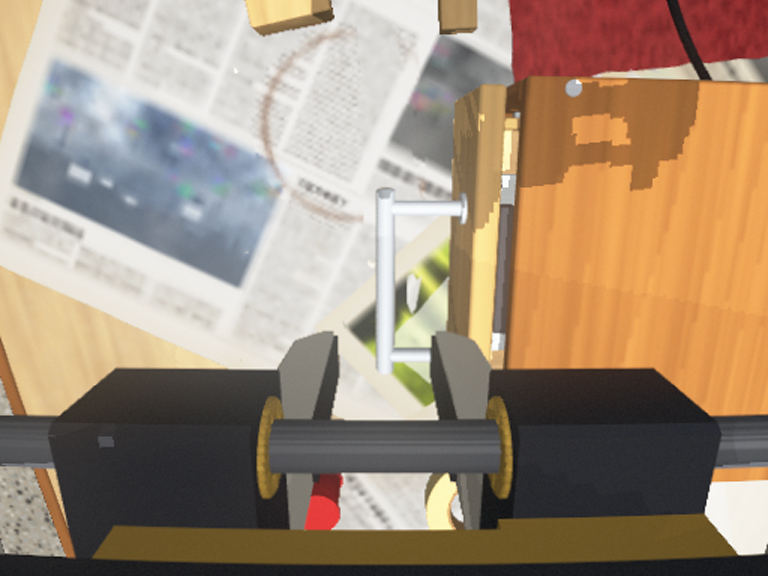

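The wrist view shows the bar from (385,192) to (384,372), as predicted, and it lies midway between the fingers. Next: descend and grip.

Call:
jog_arm --commands '[[[0,0,-0.1],[0,0,0],0.31],[[0,0,-0.187],[0,0,0],0.31],[[0,0,-0.187],[0,0,0],0.31],[[0,0,-0.187],[0,0,0],0.31],[[0,0,-0.187],[0,0,0],1],[[0,0,-0.187],[0,0,0],1],[[0,0,-0.187],[0,0,0],1],[[0,0,-0.187],[0,0,0],1]]'

```text
t: 4.1
tool_pos: [0.6193, -0.013, 0.0483]
orientation: [2.351, 2.08, 0.005]
force: [-1.0, 0.8, 7.3]
opening: 0.0086
```

Call:
jog_arm --commands '[[[-0.03,0.0037,0],[0,0,0],1],[[-0.06,0.0075,0],[0,0,0],1],[[-0.09,0.0112,0],[0,0,0],1],[[-0.12,0.0149,0],[0,0,0],1],[[-0.15,0.0187,0],[0,0,0],1],[[-0.18,0.0224,0],[0,0,0],1],[[-0.21,0.0262,0],[0,0,0],1],[[-0.23,0.0286,0],[0,0,0],1],[[-0.23,0.0286,0],[0,0,0],1]]'

```text
t: 5.22
tool_pos: [0.4805, 0.0048, 0.0483]
orientation: [2.352, 2.081, 0.005]
force: [-0.6, 5.7, -1.4]
opening: 0.0088
```

Call:
jog_arm --commands '[[[-0.006,0.0007,0],[0,0,0],1],[[-0.012,0.0015,0],[0,0,0],1],[[-0.017,0.0021,0],[0,0,0],1],[[-0.02,0.0025,0],[0,0,0],1],[[-0.02,0.0025,0],[0,0,0],1]]'

```text
t: 5.85
tool_pos: [0.4683, 0.0063, 0.0482]
orientation: [2.352, 2.081, 0.004]
force: [0.2, 3.4, -1.8]
opening: 0.0087
```

Call:
jog_arm --commands '[[[-0.003,0.0004,0],[0,0,0],1],[[-0.005,0.0006,0],[0,0,0],1],[[-0.005,0.0006,0],[0,0,0],1]]'

```text
t: 6.22
tool_pos: [0.466, 0.0066, 0.0483]
orientation: [2.351, 2.08, 0.006]
force: [6.5, 4.5, -7.3]
opening: 0.0086
```

Call:
jog_arm --commands '[[[-0.003,0.0004,0],[0,0,0],1],[[-0.005,0.0006,0],[0,0,0],1],[[-0.005,0.0006,0],[0,0,0],1]]'

```text
t: 6.6
tool_pos: [0.466, 0.0066, 0.0484]
orientation: [2.348, 2.077, 0.014]
force: [20.4, 2.8, -20.4]
opening: 0.0089
```

The tray is at its stop: the tool no longer moves and the force has risen to 20 N. I'll relax, release and rise.

Call:
jog_arm --commands '[[[0,0,0],[0,0,0],0.35],[[0,0,0],[0,0,0],0.35],[[0,0,0],[0,0,0],0.35],[[0,0,0.1],[0,0,0],0.35],[[0,0,0.18],[0,0,0],0.35],[[0.05,-0.0063,0.25],[0,0,0],0.2],[[0.05,-0.0063,0.25],[0,0,0],0.1],[[0.05,-0.0063,0.25],[0,0,0],0.1]]'

```text
t: 7.6
tool_pos: [0.4954, 0.0028, 0.1976]
orientation: [2.349, 2.077, 0.012]
force: [0.5, -0.9, 0.2]
opening: 0.0414
```

```bash
python3 - <<'E'
from h import *
s=robot.read_state();print(s["tool_pos"],s["orientation"],s["force"],s["opening"])
c=robot.read_camera("wrist");save(c,"w2.png",None,1.5)
c2=robot.read_camera("top");save(c2,"top2.png",(180,100,330,250),5)
for n in ["wrist","top"]:
  for o in ["jaw","jaw_grip","jaw_pointer","mark_point"]:
    for r in robot.trace(n,o)[:2]: print(n,o,round(r["p"],2),np.round(r["uv"],1),r["pixels"].sum())
E
```

```text
[0.49540845 0.00281512 0.19755732] [2.34864265 2.07702459 0.0124611 ] [ 0.47418526 -0.93770183  0.22065157] 0.04137522367770293
wrist jaw 0.61 [376.3 172.2] 3640
wrist jaw 0.48 [422.2  16.6] 991
wrist jaw_grip 0.45 [374.4 172.8] 3572
wrist jaw_pointer 0.66 [377.2 168.3] 3717
wrist jaw_pointer 0.66 [346.1 108.6] 206
wrist mark_point 0.73 [424.5  18.1] 888
wrist mark_point 0.48 [344.5 110.4] 235
top jaw 0.97 [240.5 205. ] 812
top jaw_grip 0.59 [236.7 207.1] 807
top jaw_pointer 0.92 [241.7 209.1] 820
```

View pics/w2.png

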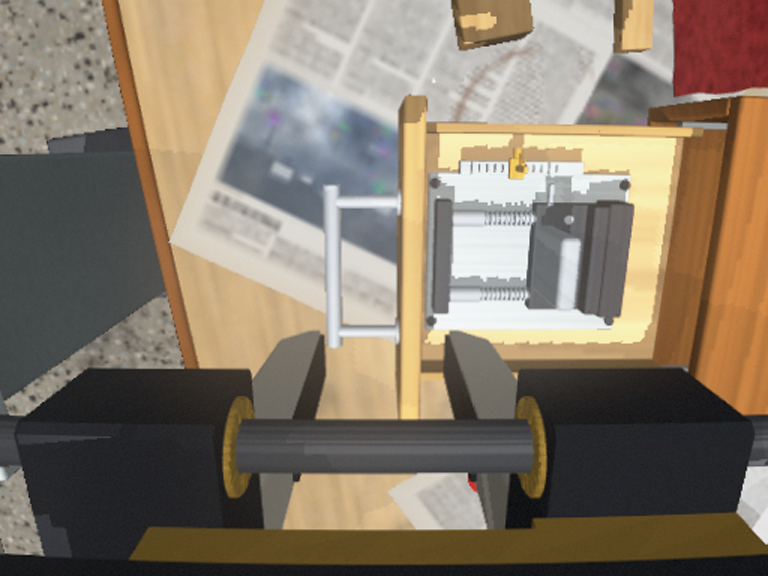

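View pics/top2.png

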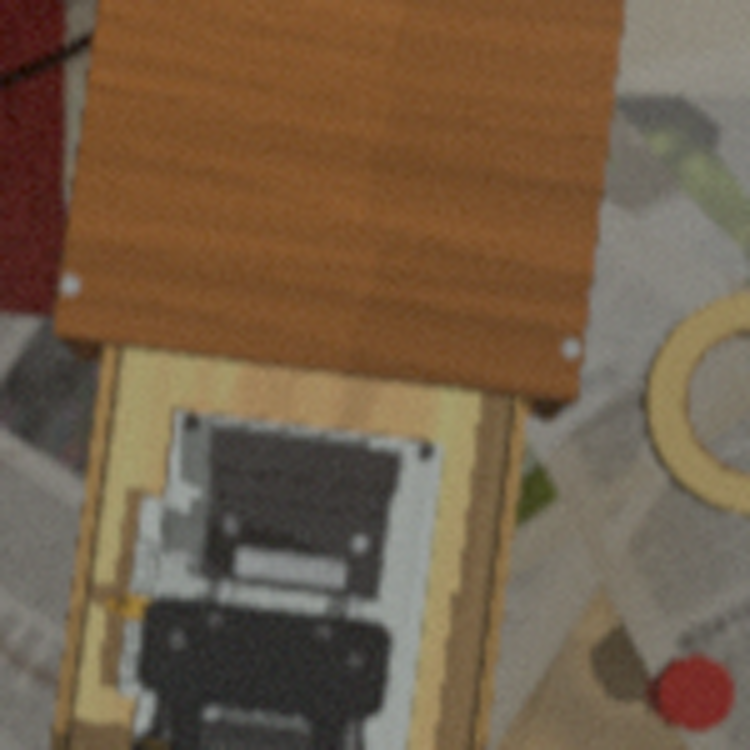

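The wrist view shows the tray fully out. The brass rider is at about (517,163), the silver handle plate at about (567,272), and the pointer at about (565,188). The top view shows the plate at (290,567).

```bash
cat >> h.py <<'E'
yaw=-.1239;CR=np.array([[np.cos(yaw),-np.sin(yaw)],[np.sin(yaw),np.cos(yaw)]]);Ct=np.array([.6764,-.0205])
def cab(P): return (P[:,:2]-Ct)@CR
E
python3 - <<'E'
from h import *
s=robot.read_state()
c2=robot.read_camera("top")
o=np.array([180,100])-0.4
P=toz(c2,np.array([[235,560],[346,575],[290,567]])/5+o,0.082);print(P.round(4),cab(P).round(4))
P=toz(c2,np.array([[125,607]])/5+o,0.057);print("rider top",P.round(4),cab(P).round(4))
c=robot.read_camera("wrist");save(c,"w3.png",(270,60,450,240),4)
P=toz(c,np.array([[567,240],[567,308]])/1.5-.2,0.082,s);print("plate",P.round(4),cab(P).round(4))
P=toz(c,np.array([[517,155]])/1.5-.2,0.057,s);print("rider",P.round(4),cab(P).round(4))
E
```

```text
[[ 0.606   0.01    0.082 ]
 [ 0.6004 -0.0323  0.082 ]
 [ 0.6034 -0.011   0.082 ]] [[-0.0736  0.0216]
 [-0.074  -0.0211]
 [-0.0736  0.0004]]
rider top [[0.5882 0.0537 0.057 ]] [[-0.0967  0.0627]]
plate [[ 0.6032  0.0107  0.082 ]
 [ 0.6019 -0.03    0.082 ]] [[-0.0765  0.0219]
 [-0.0727 -0.0186]]
rider [[0.5841 0.0599 0.057 ]] [[-0.1016  0.0684]]
```

View pics/w3.png

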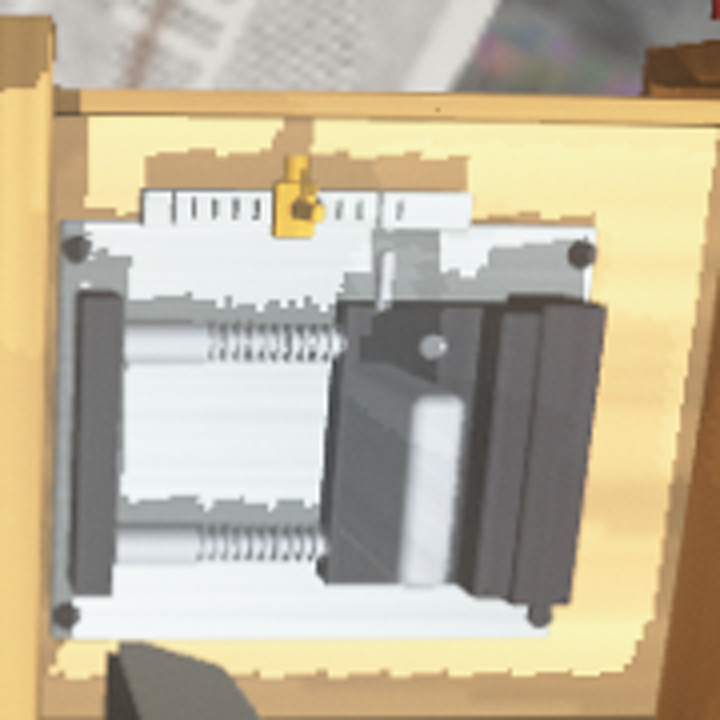

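Call:
jog_arm --commands '[[[0.1785,-0.0225,-0.05],[0,0,0],0.0],[[0.1785,-0.0225,-0.08],[0,0,0],0.0],[[0.1785,-0.0225,-0.13],[0,0,0],0.0],[[0.1785,-0.0225,-0.15],[0,0,0],0.0],[[0.1785,-0.0225,-0.15],[0,0,0],0.0],[[0.1785,-0.0225,-0.15],[0,0,0],0.0]]'

```text
t: 8.95
tool_pos: [0.604, -0.0107, 0.1105]
orientation: [2.346, 2.075, 0.017]
force: [0.9, 0.4, 0.2]
opening: 0.0467
```

```bash
python3 - <<'E'
from h import *
s=robot.read_state();print(s["tool_pos"],s["orientation"],s["force"],s["opening"])
c=robot.read_camera("wrist");save(c,"w4.png",None,1.5)
E
```

```text
[ 0.60400603 -0.01069766  0.11052847] [2.34610614 2.07508589 0.01730398] [0.91359843 0.37507788 0.1924765 ] 0.04665335152518554
```

View pics/w4.png

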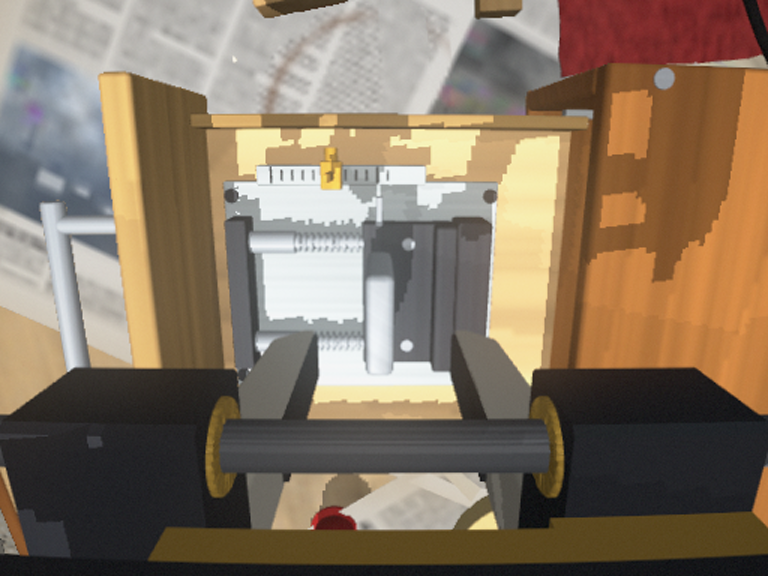

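The plate at (380,312) lies midway between the fingertips (318 and 452). The pointer tip is at (379,190) and the rider's fin at about (331,155). I'll go down to z = 0.060, clear of the 57 mm parts, and close.

Call:
jog_arm --commands '[[[-0.001,0,-0.05],[0,0,0],0.2],[[-0.001,0,-0.084],[0,0,0],0.3],[[-0.001,0,-0.084],[0,0,0],0.3],[[-0.001,0,-0.084],[0,0,0],0.3],[[-0.001,0,-0.084],[0,0,0],1],[[-0.001,0,-0.084],[0,0,0],1],[[-0.001,0,-0.084],[0,0,0],1],[[-0.001,0,-0.084],[0,0,0],1]]' --newtons 50

```text
t: 10.0
tool_pos: [0.6039, -0.0107, 0.0609]
orientation: [2.346, 2.075, 0.018]
force: [-1.4, 0.2, 4.9]
opening: 0.0112
```

```bash
python3 - <<'E'
from h import *
s=robot.read_state();print(s["tool_pos"],s["orientation"],s["force"],s["opening"])
c=robot.read_camera("wrist");save(c,"w5.png",None,1.5);save(c,"w5z.png",(150,20,330,170),4)
for o in ["jaw_pointer","mark_point"]:
    for r in robot.trace("wrist",o)[:2]: print(o,round(r["p"],2),np.round(r["uv"],1),r["pixels"].sum())
E
```

```text
[ 0.60386619 -0.01071417  0.06091474] [2.34555507 2.0746054  0.01843633] [-1.40091774  0.23232731  4.91443271] 0.011188049054481881
jaw_pointer 0.82 [271.8 201.8] 6879
mark_point 0.68 [213.9 115.4] 631
```

View pics/w5.png

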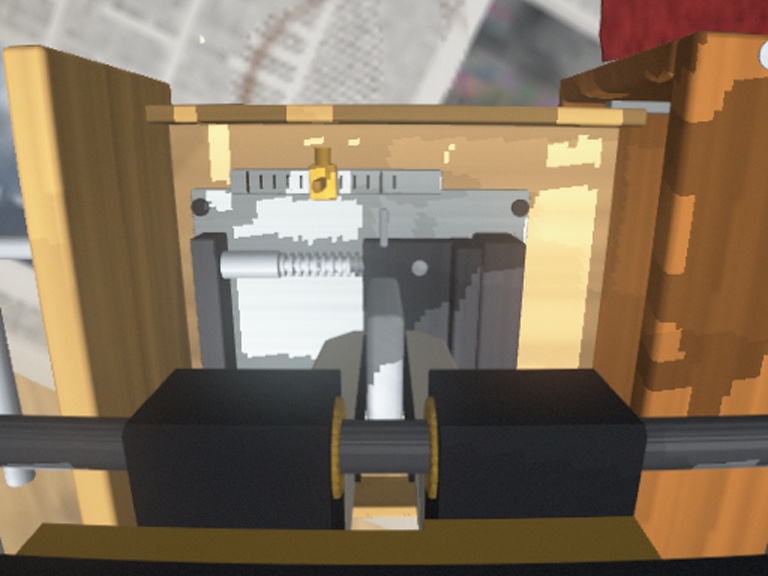

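View pics/w5z.png

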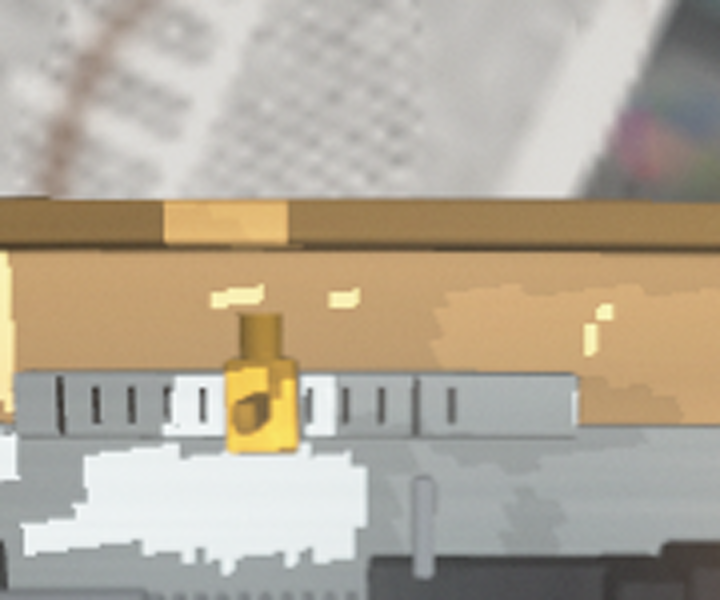

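```bash
python3 - <<'E'
from h import *
s=robot.read_state();c=robot.read_camera("wrist")
print("tcp cab",cab(np.array([s["tool_pos"]])), "f",K(c)[0][0,0])
R,t=ext(c,s);o=-R.T@t;print("cam pos",o,"cab",cab(o[None]),"axis",R[2])
for z in [.035,.04,.045,.05]:
    P=toz(c,[[255.9,140],[255.4,150]],z,s);print(z,"pointer",cab(P).round(4))
for z in [.04,.045,.05,.057]:
    P=toz(c,[[215,99.5],[210,99.5],[220,99.5],[215.5,110],[206.5,125],[224.5,125]],z,s);print(z,"fin",cab(P).round(4).tolist())
E
```

```text
tcp cab [[-0.07319915  0.00074853]] f 339.6399187104092
cam pos [0.61030777 0.06051633 0.22696395] cab [[-0.07559784  0.07222739]] axis [-0.01575474 -0.25457261 -0.96692532]
0.035 pointer [[-0.0725  0.0492]
 [-0.0728  0.0435]]
0.04 pointer [[-0.0726  0.0498]
 [-0.0729  0.0442]]
0.045 pointer [[-0.0727  0.0504]
 [-0.0729  0.045 ]]
0.05 pointer [[-0.0728  0.051 ]
 [-0.073   0.0457]]
0.04 fin [[-0.0945, 0.0715], [-0.0972, 0.0715], [-0.0918, 0.0715], [-0.0944, 0.066], [-0.0995, 0.058], [-0.0897, 0.058]]
0.045 fin [[-0.094, 0.0715], [-0.0966, 0.0715], [-0.0914, 0.0715], [-0.0939, 0.0661], [-0.0988, 0.0584], [-0.0893, 0.0583]]
0.05 fin [[-0.0935, 0.0715], [-0.096, 0.0715], [-0.091, 0.0715], [-0.0934, 0.0663], [-0.0982, 0.0587], [-0.0889, 0.0587]]
0.057 fin [[-0.0928, 0.0715], [-0.0952, 0.0716], [-0.0904, 0.0715], [-0.0927, 0.0665], [-0.0973, 0.0593], [-0.0884, 0.0593]]
```

Call:
jog_arm --commands '[[[-0.008,0.001,0],[0,0,0],1],[[-0.016,0.002,0],[0,0,0],1],[[-0.024,0.003,0],[0,0,0],1],[[-0.03,0.0037,0],[0,0,0],1],[[-0.03,0.0037,0],[0,0,0],1],[[-0.03,0.0037,0],[0,0,0],1]]' --newtons 60

```text
t: 10.95
tool_pos: [0.587, -0.0086, 0.061]
orientation: [2.344, 2.073, 0.022]
force: [8.6, 0.0, -4.2]
opening: 0.0113
```

```bash
python3 - <<'E'
from h import *
s=robot.read_state();print(s["tool_pos"],s["orientation"],s["force"],s["opening"],cab(np.array([s["tool_pos"]])))
c=robot.read_camera("wrist");save(c,"w6.png",None,1.5);save(c,"w6z.png",(205,80,285,160),8)
E
```

```text
[ 0.58700225 -0.00855964  0.06098916] [2.34409293 2.07308945 0.02171622] [ 8.58554671  0.03116341 -4.22368381] 0.011254676734730757 [[-0.09018808  0.00080076]]
```

View pics/w6.png

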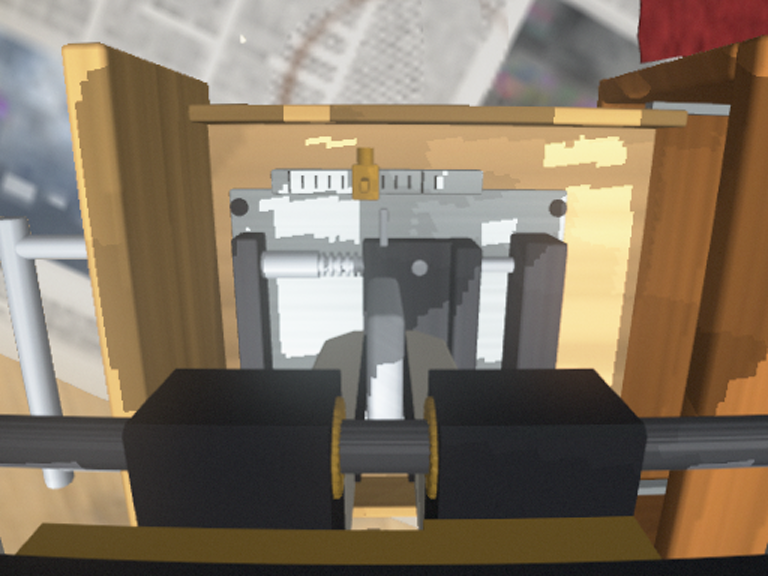

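View pics/w6z.png

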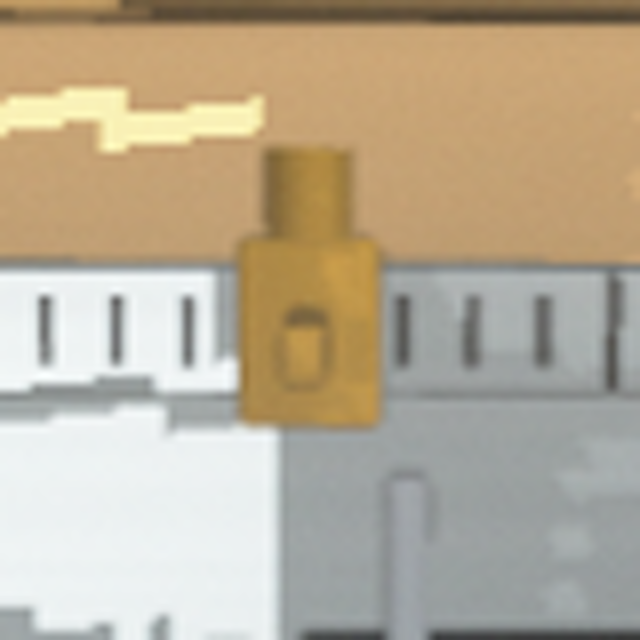

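Now it is clear. The rider body spans 240–382 in the zoom (centre 311), its fin is at about 304 (top, leaning left), and the pointer is at 406. With ticks every 71 px per 5 mm, roughly 6–7 mm remain. Checking with the calibration.

```bash
python3 - <<'E'
from h import *
s=robot.read_state();c=robot.read_camera("wrist")
R,t=ext(c,s);o=-R.T@t;print("cam cab",cab(o[None]),"axis cab",CR.T@R[2][:2])
z2=lambda p:np.array(p)/8+np.array([205,80])-.44
for z in [.035,.04,.045,.05,.057]:
    P=cab(toz(c,z2([[406,490],[406,580],[311,330],[311,425],[304,345],[612,330],[240,330],[382,330]]),z,s))
    print(z,"ptr",P[0].round(4),P[1].round(4),"body",P[2].round(4),P[3].round(4),"fin",P[4].round(4),"tick",P[5].round(4),"w",(P[7]-P[6])[0].round(4))
E
```

```text
cam cab [[-0.09306328  0.07226221]] axis cab [ 0.01862011 -0.25436734]
0.035 ptr [-0.0898  0.0488] [-0.0898  0.0424] body [-0.0964  0.0599] [-0.0964  0.0534] fin [-0.0969  0.0589] tick [-0.0754  0.06  ] w 0.0099
0.04 ptr [-0.0899  0.0494] [-0.0898  0.0432] body [-0.0963  0.0603] [-0.0964  0.0539] fin [-0.0968  0.0593] tick [-0.0759  0.0603] w 0.0096
0.045 ptr [-0.0899  0.05  ] [-0.0899  0.0439] body [-0.0962  0.0606] [-0.0963  0.0543] fin [-0.0967  0.0596] tick [-0.0763  0.0606] w 0.0094
0.05 ptr [-0.09    0.0506] [-0.09    0.0447] body [-0.0961  0.0609] [-0.0962  0.0548] fin [-0.0966  0.06  ] tick [-0.0768  0.0609] w 0.0091
0.057 ptr [-0.0901  0.0515] [-0.0901  0.0458] body [-0.096   0.0614] [-0.0961  0.0555] fin [-0.0964  0.0604] tick [-0.0774  0.0614] w 0.0088
```

Call:
jog_arm --commands '[[[-0.006,0.0007,0],[0,0,0],1],[[-0.0112,0.0014,0],[0,0,0],1],[[-0.0112,0.0014,0],[0,0,0],1],[[-0.0112,0.0014,0],[0,0,0],1]]'

```text
t: 11.55
tool_pos: [0.5816, -0.0079, 0.061]
orientation: [2.342, 2.071, 0.025]
force: [10.1, -1.2, -4.8]
opening: 0.0118
```

```bash
python3 - <<'E'
from h import *
s=robot.read_state();print(s["tool_pos"],s["orientation"],s["force"],s["opening"],cab(np.array([s["tool_pos"]])))
c=robot.read_camera("wrist");save(c,"w7.png",None,1.5);save(c,"w7z.png",(215,80,295,155),8)
E
```

```text
[ 0.58159824 -0.00787693  0.06097062] [2.34248754 2.07139459 0.02523464] [10.09943128 -1.24589406 -4.7698334 ] 0.011754957257029028 [[-0.09563503  0.0008104 ]]
```

View pics/w7z.png

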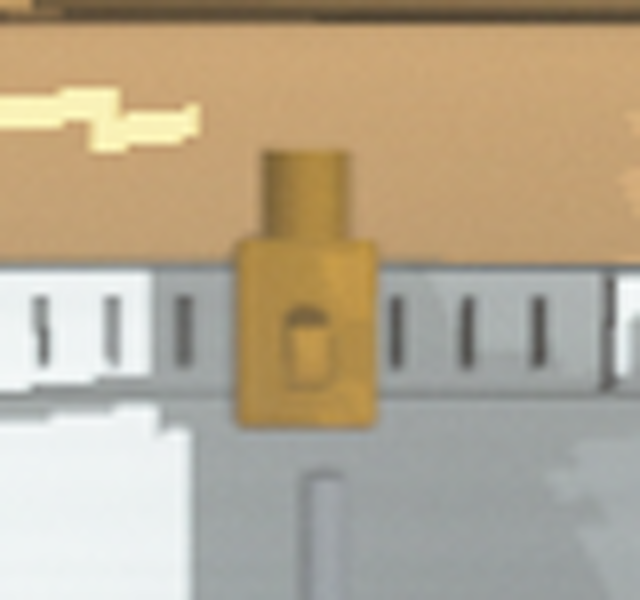

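Pointer at 323, rider centre at 307–309: about 1.1 mm is still missing. The arm yields about 1.2 mm under the spring, so I'll command 2.3 mm.

Call:
jog_arm --commands '[[[-0.0038,0.0005,0],[0,0,0],1],[[-0.0038,0.0005,0],[0,0,0],1],[[-0.0038,0.0005,0],[0,0,0],1],[[-0.0038,0.0005,0],[0,0,0],1]]'

```text
t: 12.1
tool_pos: [0.5807, -0.0077, 0.061]
orientation: [2.341, 2.07, 0.029]
force: [9.8, -0.0, -6.0]
opening: 0.0117
```

```bash
python3 - <<'E'
from h import *
s=robot.read_state();print(s["tool_pos"],s["orientation"],s["force"],s["opening"],cab(np.array([s["tool_pos"]])))
c=robot.read_camera("wrist");save(c,"w8z.png",(215,80,295,155),8)
E
```

```text
[ 0.58069523 -0.00773067  0.06098092] [2.34079262 2.06963269 0.0288173 ] [ 9.82607867 -0.01227607 -6.03332119] 0.01166032545086388 [[-0.09654919  0.00084394]]
```

View pics/w8z.png

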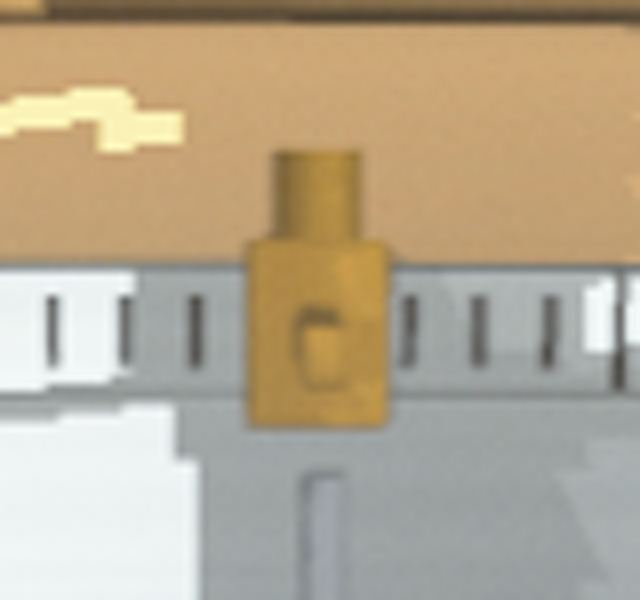

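```bash
python3 - <<'E'
from h import *
s=robot.read_state();c=robot.read_camera("wrist");print(s["tool_pos"],s["force"])
z2=lambda p:np.array(p)/8+np.array([215,80])-.44
g=cv2.cvtColor(c["pixels"],cv2.COLOR_RGB2GRAY)
hsv=cv2.cvtColor(c["pixels"],cv2.COLOR_RGB2HSV)
for r in (112,114,116,129,131): # body
    m=np.where(hsv[r,235:275,1]>110)[0]+235;print(r,m.min(),m.max(),(m.min()+m.max())/2)
for r in (142,145,148): print(r,g[r,248:264])
for z in [.035,.04,.045,.05]:
    P=cab(toz(c,z2([[324,490],[324,580],[318,410],[318,330],[320,345]]),z,s));print(z,P[:,0].round(4))
E
```

```text
[ 0.58070383 -0.00775892  0.060978  ] [10.39395923 -0.15958684 -5.89316009]
112 246 263 254.5
114 246 262 254.0
116 246 262 254.0
129 246 262 254.0
131 246 262 254.0
142 [161 162 162 161 142 138 157 165 165 158 158 162 160 160 160 160]
145 [164 164 161 163 143 145 162 164 165 157 156 161 162 159 161 162]
148 [165 164 165 164 143 140 159 163 163 156 158 162 163 161 161 163]
0.035 [-0.0961 -0.0961 -0.0965 -0.0965 -0.0964]
0.04 [-0.0962 -0.0962 -0.0966 -0.0966 -0.0965]
0.045 [-0.0963 -0.0963 -0.0967 -0.0967 -0.0966]
0.05 [-0.0964 -0.0964 -0.0968 -0.0968 -0.0967]
```

Pointer and mark are within about 0.3 mm. One last small nudge.

Call:
jog_arm --commands '[[[-0.0029,0.0004,0],[0,0,0],1],[[-0.0029,0.0004,0],[0,0,0],1],[[-0.0029,0.0004,0],[0,0,0],1],[[-0.0029,0.0004,0],[0,0,0],1],[[-0.0029,0.0004,0],[0,0,0],1],[[-0.0029,0.0004,0],[0,0,0],1]]'

```text
t: 12.95
tool_pos: [0.5804, -0.0077, 0.061]
orientation: [2.339, 2.068, 0.032]
force: [10.7, -0.3, -5.1]
opening: 0.0116
```

```bash
python3 - <<'E'
from h import *
s=robot.read_state();print(s["tool_pos"],s["orientation"],s["force"],s["opening"],cab(np.array([s["tool_pos"]])))
c=robot.read_camera("wrist");save(c,"w9z.png",(215,80,295,155),8);save(c,"w9.png",None,1.5)
c2=robot.read_camera("top");save(c2,"top9.png",(130,60,370,290),2.5)
E
```

```text
[ 0.58035716 -0.0076948   0.061001  ] [2.33909463 2.06782978 0.03240955] [10.74818271 -0.32298321 -5.06384541] 0.011619583956831674 [[-0.0968891   0.00083775]]
```

View pics/w9z.png

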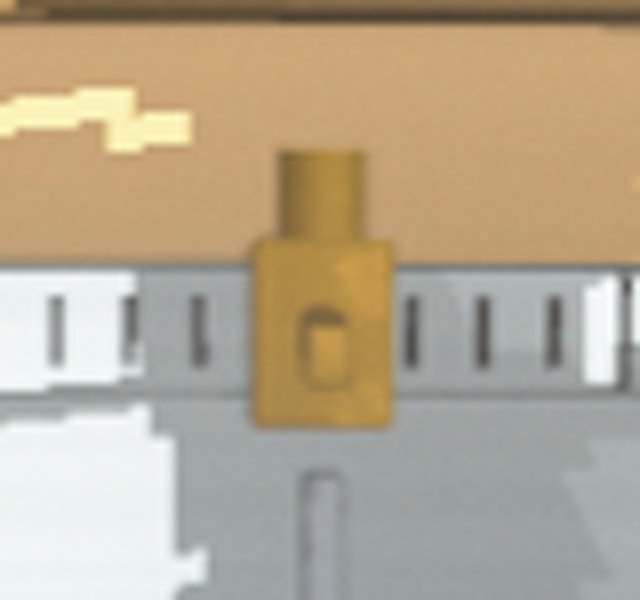

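View pics/w9.png

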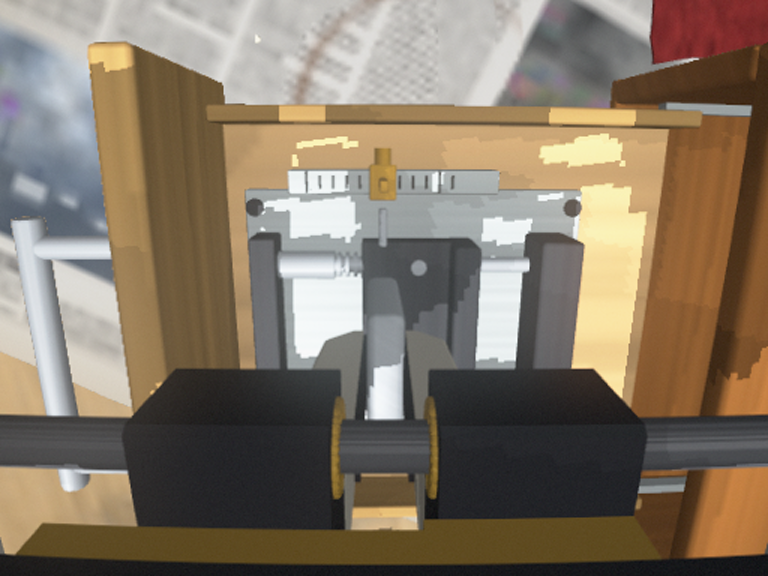

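View pics/top9.png

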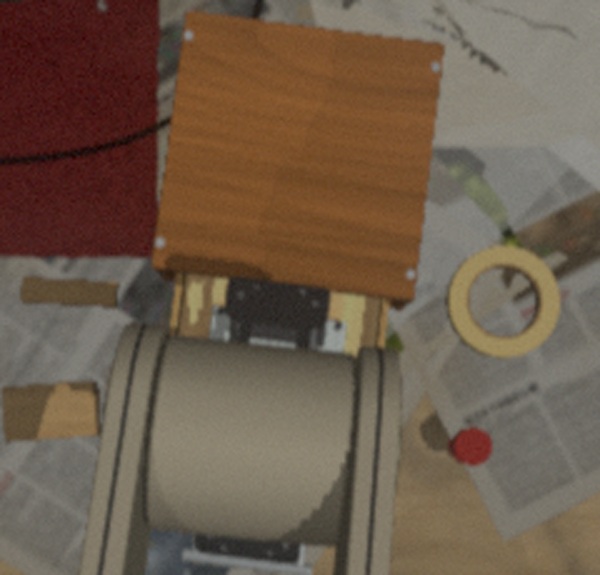

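Pointer (323) and rider/fin (322–324) are level. The tray is out, the plate is held, and the loose things are unmoved. Handing in.

```bash
python3 - <<'E'
from h import *
print(robot.close_job())
E
```

```text
the job is handed in; nothing more can be done
None
```

The tray is out at its stop, and the clamp's jaw is held at the set mark with the gripper still closed on the handle plate. I handed the job in at about 13 s.

- **Tray:** I pulled it by its bar until the tool stopped moving. At that point the pull had risen to about 20 N in x.
- **Jaw:** I gripped the upright plate at 60 N and pulled it about 24 mm towards the front. The finger opening reads 11.6 mm on the 12 mm plate.
- **Set mark:** In the last wrist picture the pointer is at column 323 (8x zoom), the rider's middle at 322 and its fin at 324. That is level to about 0.1–0.2 mm, setting aside camera calibration error. The spring pulls back with about 10.7 N by the wrist sensor.
- **Loose things:** In the last top view, the offcut, sanding block, tape roll and spool look unmoved. I checked this only by eye.

The arm gave way by about 1.2–1.4 mm under the spring, so I reached the mark in three small corrections. The tool now leans about 1°, and the grip shows no slip. I sent nothing after the last picture.

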